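# Lock the test block with the slotted disc and bar

## Task

Lock the steel test block on the fixture plate for measuring: with a fingertip against its upright pin, turn the slotted disc until its slot lines up with the flat steel locking bar, then push the bar by its wide rear end straight through the slot and into the block, fully home, until the wide end meets the guide. Only push: leave the bar lying in its guide rather than lifting it, leave all the other things where they stand, and finish clear.

Things in the scene. Friction and masses are not known exactly. Their poses are not given: they have to be found in the camera images.
- plate: Fixed aluminium fixture plate, 470 x 300 mm, 12 mm thick, lying on the table. Origin on its underside, under the disc's axis; x = the direction in which the bar is pushed, z up; it reaches from x -320 to +150, y -150 to +150 mm. Plate x, y in mm and heights above the table are used below. A dark slide-way floor 44 mm wide, upper face at height 18, runs from x -300 to -46.
- guide (a point): Rear end of the bar's guide, midway between its two fixed cheeks, at the height of their tops (34 mm); axes as the plate's. It lies at plate x -106 mm; the cheeks run from there to x -46, are 14 mm apart inside and 44 mm wide over the outside.
- bore (a point): Middle of the mouth of the bore in the steel test block, at height 25 mm, plate x +56 mm; axes as the plate's. The bore is 18 mm wide and 24 mm deep, in line with the bar. The block is bolted down, x +56 to +126, 66 mm wide, top at height 52 mm, round holes in its top.
- disc (a joint): Angle (rad) of the slotted steel disc about its vertical axis at the plate's origin, growing anticlockwise seen from above. Disc 84 mm across, top at height 36 mm; a straight slot 18 mm wide runs across it. At 0 and at 3.14 the slot is in line with the bar (either will do); turns from -0.5 to 3.64, starts between 0.5 and 2.64, stays where left (2 N at the pin turns it). Over 0.1 rad out, the bar strikes it.
- disc_pin (a point): Centre of the top of the upright turning pin on the disc, 12 mm in diameter, standing 30 mm above the disc's top face (heights 36 to 66 mm), 31 mm from the disc's axis. It lies square to the slot: at disc angle q it is in the plate frame at direction q + 1.57 rad from x. The point's x lies along the slot.
- bar: Loose flat steel locking bar in the guide, 182 x 12 x 14 mm high, about 0.25 kg, underside at height 18. Its rear is a wider end plate 34 mm wide, 8 thick, 24 high (heights 18 to 42); the front 12 mm tapers to 5 wide. Origin on the underside, middle of the rear face; x to the tip. Starts with the tip 1 to 26 mm short of the guide's front end. Home: end plate on the cheeks, rear face at plate x -114.
- bar_tail (a point): Middle of the bar's rear face, where it is pushed, at height 30 mm.
- bar_tip (a point): Middle of the bar's front end, 182 mm ahead of the rear face; at plate x +68 mm when home, 12 mm inside the block.
- clamp_block: Bystander on the plate: loose black block 30 x 34 mm with a screw on top, 54 mm high. Origin under its centre.
- thumb_screw: Bystander on the plate: dark knurled screw standing on its 26 mm head, 45 mm high. Origin under its centre.
- cap_screw: Bystander on the plate: black screw standing on its 20 mm head, 36 mm high. Origin under its centre.
- gauge_ring: Bystander on the plate: steel ring, 48 mm across, 18 mm high. Origin under its centre.
- gauge_block: Bystander on the plate: steel slab 35 x 20 x 12 mm. Origin under its centre.
- stylus: Bystander on the plate: probe tip standing on a 22 mm foot, 46 mm high. Origin under its centre.
- screwdriver: Bystander: black-handled screwdriver lying on the table to the left. Its origin is on the underside.
- mug: Bystander: white mug, 76 mm across, 90 mm high, on the table to the left. Origin under its centre.
There are look-alikes about, which are no part of the job. Of the things shaped like the bar, the steel one is meant.

How it is judged:
By the outcome, as a careful person would: the job done as asked, in the order asked, and still so for the second after the job is handed in, with the robot touching nothing.
It also fails if it takes over 58 s, if anything falls off the work surface, if the arm or the gripper's body presses on something with over 40 N, if the wrist force passes 120 N, or if a joint passes its speed limit or range.

## Robot

A 6-joint arm with a two-finger parallel gripper is mounted at the origin on the work surface. World frame = base frame: x ahead of the robot, y to its left, z up, the work surface at z = 0. Lengths are in mm, angles in rad, forces in N, time in s.
With the tool pointing down it reaches from about 350 to 975 mm from the base axis. Payload 7.1 kg.
Tool frame: the origin (TCP) lies on the mounting face of the last link; the fingertips stand 182 mm ahead of it and the grasp point (between the pads) lies 163 mm ahead of it; z points along the fingers, y is the direction in which the jaws open and shut (so a half turn about z gives the same grasp; the last joint's range is limited). The gripper opens to 88 mm and grips with 3 to 60 N. Pads are 20 mm wide; open, the fingers measure 115 mm over their backs; the gripper's body (75 mm by 178 mm) begins 61 mm behind the grasp point.
Start: joints at [1.188, 0.423, 1.63, -0, 1.089, -0.019], TCP at [222.361, 584.091, 404.675] pointing down, gripper open.
Joint ranges: [-3, 3], [-0.9, 2.11], [0.09, 2.58], [-1.31, 4.45], [0.11, 2.69], [-2.54, 2.54]. Speed limits (rad/s): [2.39, 2.39, 3.01, 3.14, 3.14, 3.14].

## Interface

Orientations are given as a rotation vector (axis times angle).
In Python, from workcell import ctrl, optics, nets gives the robot as it stands.
- The arm moves only by the tool send_rows, never from a script. Its argument "rows" is a list of rows, each an object with "offset": the shift along the tool's x, y, z in m, a list of three; "twist": the turn, a rotation vector about the tool's x, y, z in degrees, a list of three. A call has exactly 5 rows; each row shifts and turns the pose as measured when the row begins, along the tool's axes as they then stand; what a row does not reach is not made up. A row lasts 1/12 s, in which the tool goes at most 41.7 mm and 7.16 degrees, less where a joint would pass 70% of its speed; a pose out of reach is approached as far as the arm can. A call is refused whole if a number of a shift passes 0.0417 or a number of a turn 7.16, either way. A call with a gripper value outside its range is refused whole. "gripper" is the finger opening in m, from 0 to 0.0878, set as the call begins (left out, the last holds). The fingers move at their own pace and stop on an object; the grip force is fixed at half the most. Time passes only in rows, so rows that do not move let the fingers close, or fill a call up. It gives the time, the measured TCP pose, the force and the opening at its end, in the units of the state.
- ctrl.get_obs(): the state, without advancing time (a new reading comes with each control period).
- optics.get_image(name): name is "side" or "top"; returns (picture, depth): 420x560x3 uint8, blue, green, red; 420x560 float32, mm along the optical axis (not along the pixel's ray), 0 where there is no reading.
- optics.camera_info(name): a dict with "K" (3x3 intrinsics, pixels), "k1" (the pictures are not rectified: a ray, as slopes to the right and down, at radius r is drawn at 1 + k1 r^2 times it, then the intrinsics apply), "pose" (4x4, takes a point from camera to world coordinates). Camera axes: x right, y down, z forward; pixel columns grow to the right and rows downward; lengths in mm; the calibration is good to about 2 mm. A picture is of the moment at which its call begins. camera_info takes no time and is no camera call.
- ctrl.close_job(): hands the job in, once; it reports no verdict.
Trained networks look in the newest picture that a camera, given by its name, has taken for a name from the list of things; names that differ only in an ending like _2 or _b are one class to them, and where a whole thing is asked for, a point or a joint stands for the part that bears it (a point fixed in the world has none). Each returns a list of dicts, best first, with "conf" (0 to 1); they miss things now and then, are a little off and sometimes report something else, mostly with a low value. They report only what shows in the picture. A call takes as long as a camera call. They do not tell look-alikes from the thing itself.
- nets.spot_in(camera, label): "extent" ([left, top, right, bottom] in pixels, round what is visible of it).
- nets.spot_point(camera, label): "position" ([column, row] in pixels: a listed point, or the origin of a listed thing).
The state is a dict: "t": time; "qpos": joint angles; "qvel": joint speeds; "joint_torque": joint torques, N m; "ee_pos": TCP position; "orientation": TCP orientation; "ft_force": force on the tool from outside, world axes, zero at the start; "moment": the same for the moment, N m; "width": finger opening in mm.
Only numpy, scipy, OpenCV 4.12 (cv2) and the standard library are available. Lean on these libraries where they do the work, as an engineer would, in place of code of your own. Each camera call takes 0.05 s, during which the arm holds its last target. There are 200 camera calls.

## Working session

There is one attempt and no reset: what is moved stays moved. The work goes in short steps, Python scripts to look and compute and a tool call to move; the robot and the scene stay as the last step left them, time stands still between calls to the robot, and variables do not carry over. Pictures are saved under pics/ and viewed, about 8 in all and at most 12, crops included, and the job is handed in when it is done.

Besides the shell and the picture viewer there is one more tool, called after ">>>" in YAML: its name, and indented under it one key for each argument. send_rows: Moves the arm, as the interface text tells. Its arguments: {"type":"object","properties":{"rows":{"type":"array"},"gripper":{"type":"number"}},"required":["rows"]}

```bash
mkdir -p pics; cat > h.py <<'E'
import numpy as np, cv2
from workcell import ctrl, optics, nets
def ray(cam,uv):
    c=optics.camera_info(cam);K=np.array(c["K"]);P=np.array(c["pose"])
    d=np.array([(uv[0]-K[0,2])/K[0,0],(uv[1]-K[1,2])/K[1,1]]);u=d.copy()
    for _ in range(20): u=d/(1+c["k1"]*(u@u))
    return P[:3,3],P[:3,:3]@np.array([u[0],u[1],1.])
def atz(cam,uv,z):
    o,d=ray(cam,uv);return o+d*(z-o[2])/d[2]
def proj(cam,p):
    c=optics.camera_info(cam);K=np.array(c["K"]);P=np.array(c["pose"])
    q=P[:3,:3].T@(np.array(p,float)-P[:3,3]);s=q[:2]/q[2];s=s*(1+c["k1"]*(s@s))
    return K[:2,:2]@s+K[:2,2]
def tri(uvs):
    A=np.zeros((3,3));b=np.zeros(3)
    for cam,uv in uvs:
        o,d=ray(cam,uv);d=d/np.linalg.norm(d);M=np.eye(3)-np.outer(d,d);A+=M;b+=M@o
    return np.linalg.solve(A,b)
E
python3 - <<'E'
from h import *
np.set_printoptions(precision=1,suppress=True)
print(ctrl.get_obs())
for c in("top","side"):
    im,d=optics.get_image(c);cv2.imwrite(f"pics/{c}0.png",im)
    i=optics.camera_info(c);print(c,i)
    for l in("plate","guide","bore","disc_pin","bar_tail","bar_tip","bar","disc"):
        print(l,[(np.round(r["position"],1).tolist(),round(r["conf"],2)) for r in nets.spot_point(c,l)[:4]])
E
```

```text
{'t': 0.0, 'qpos': array([ 1.2,  0.4,  1.6,  0. ,  1.1, -0. ]), 'qvel': array([-0.,  0.,  0.,  0., -0., -0.]), 'joint_torque': array([  0. , -54.5, -27.4,   0.1,   0. ,  -0. ]), 'ee_pos': array([222.3, 583.8, 403.9]), 'orientation': array([-0.6, -3.1,  0. ]), 'ft_force': array([0.2, 0.4, 0.1]), 'moment': array([-0., -0.,  0.]), 'width': 87.85781466135622}
top {'K': array([[505.7,   0. , 279.9],
       [  0. , 505.7, 205.9],
       [  0. ,   0. ,   1. ]]), 'k1': 0.022946515113022967, 'pose': array([[   0. ,   -1. ,    0. ,  354.6],
       [  -1. ,   -0. ,   -0. ,   38.6],
       [   0. ,   -0. ,   -1. , 1485. ],
       [   0. ,    0. ,    0. ,    1. ]])}
plate [([341.6, 181.4], 0.69)]
guide [([309.4, 188.9], 0.97)]
bore [([359.5, 173.7], 0.93)]
disc_pin [([333.4, 179.9], 0.88)]
bar_tail [([199.0, 290.4], 0.88), ([420.2, 296.8], 0.84), ([262.6, 194.2], 0.71)]
bar_tip [([396.4, 236.5], 0.83), ([323.1, 184.0], 0.68), ([267.0, 232.3], 0.61), ([201.3, 226.5], 0.6)]
bar [([417.0, 297.6], 0.67), ([199.2, 290.0], 0.53), ([259.4, 197.7], 0.51)]Traceback (most recent call last):
  File "<stdin>", line 8, in <module>
ValueError: it knows: bar, bar_tail, bar_tip, bore, cap_screw, clamp_block, disc_pin, gauge_block, gauge_ring, guide, mug, plate, screwdriver, stylus, thumb_screw
```

```bash
python3 - <<'E'
from h import *
np.set_printoptions(precision=1,suppress=True)
im=cv2.imread("pics/top0.png");cv2.imwrite("pics/top0c.png",cv2.resize(im[120:320,170:440],None,fx=2.9,fy=2.9,interpolation=cv2.INTER_CUBIC))
for c in("side",):
    im,d=optics.get_image(c);cv2.imwrite(f"pics/{c}0.png",im)
    i=optics.camera_info(c);print(c,i)
    for l in("plate","guide","bore","disc_pin","bar_tail","bar_tip","bar"):
        print(l,[(np.round(r["position"],1).tolist(),round(r["conf"],2)) for r in nets.spot_point(c,l)[:4]])
E
```

```text
side {'K': array([[423.3,   0. , 277.9],
       [  0. , 423.3, 209.4],
       [  0. ,   0. ,   1. ]]), 'k1': -0.1134306360102198, 'pose': array([[   0.7,   -0.5,    0.5, -122.9],
       [  -0.7,   -0.5,    0.5, -549.8],
       [   0. ,   -0.7,   -0.7,  781.6],
       [   0. ,    0. ,    0. ,    1. ]])}
plate [([335.5, 246.0], 0.88)]
guide [([297.5, 221.1], 0.77)]
bore [([356.2, 249.9], 0.88)]
disc_pin [([328.0, 216.5], 0.67)]
bar_tail [([256.9, 201.4], 0.91), ([312.8, 398.6], 0.79), ([132.5, 224.6], 0.7), ([316.7, 225.8], 0.57)]
bar_tip [([339.6, 325.1], 0.87), ([186.0, 189.1], 0.66), ([316.2, 224.4], 0.57)]
bar [([310.2, 402.5], 0.92), ([300.9, 221.8], 0.73), ([253.4, 203.8], 0.69), ([135.5, 229.6], 0.66)]
```

View pics/top0c.png

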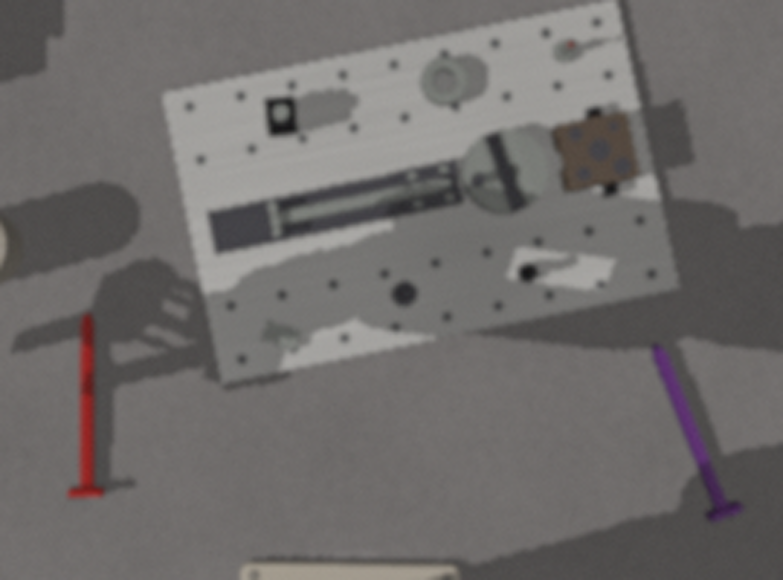

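View pics/side0.png

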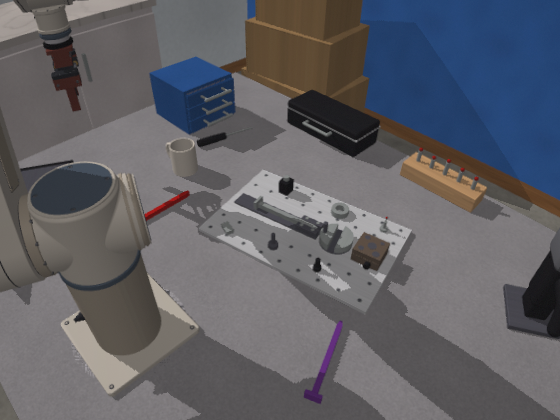

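```bash
python3 - <<'E'
from h import *
from scipy.optimize import least_squares
np.set_printoptions(precision=1,suppress=True)
cor=[(163,93),(622,2),(680,288),(222,384)]
pc=[(-320,150),(150,150),(150,-150),(-320,-150)]
cor=[np.array(c)/2.9+[170,120] for c in cor]
obs=[("top",u,(*p,12)) for u,p in zip(cor,pc)]
obs+=[("top",(309.4,188.9),(-106,0,34)),("top",(359.5,173.7),(56,0,25)),("side",(297.5,221.1),(-106,0,34)),("side",(356.2,249.9),(56,0,25))]
def T(v,p):
    c,s=np.cos(v[2]),np.sin(v[2]);return np.array([v[0]+c*p[0]-s*p[1],v[1]+s*p[0]+c*p[1],p[2]])
f=lambda v:np.concatenate([proj(c,T(v,p))-u for c,u,p in obs])
r=least_squares(f,[400,-60,-1.4],loss="soft_l1");v=r.x;print(v,v[2],f(v).reshape(-1,2))
def inv(p): 
    c,s=np.cos(v[2]),np.sin(v[2]);d=np.array(p)[:2]-v[:2];return np.array([c*d[0]+s*d[1],-s*d[0]+c*d[1]])
print("pin top",inv(atz("top",(333.4,179.9),66)),"side",inv(atz("side",(328,216.5),66)))
p=tri([("top",(333.4,179.9)),("side",(328,216.5))]);print("pin tri",p,inv(p))
p=tri([("top",(262.6,194.2)),("side",(256.9,201.4))]);print("tail tri",p,inv(p),inv(atz("top",(262.6,194.2),30)))
for n,u in dict(slotA=(488,135),slotB=(520,208)).items(): print(n,inv(atz("top",np.array(u)/2.9+[170,120],36)))
print("tip",inv(atz("top",(323.1,184),25)))
for l in["clamp_block","thumb_screw","cap_screw","gauge_ring","gauge_block","stylus"]:
    print(l,[(inv(atz("top",q["position"],12)),round(q["conf"],2)) for q in nets.spot_point("top",l)[:2]] )
img=cv2.imread("pics/side0.png");cv2.imwrite("pics/side0c.png",cv2.resize(img[165:305,195:415],None,fx=3.6,fy=3.6,interpolation=cv2.INTER_CUBIC))
E
```

```text
[ 496.7 -153.3   -1.4] -1.356693330903442 [[-0.   0.4]
 [-1.2  0.2]
 [ 0.1  1.8]
 [-0.3  0.8]
 [-0.9 -1.4]
 [ 3.6  3. ]
 [ 2.8 -0.9]
 [ 1.4 -1.3]]
pin top [-35.5   5. ] side [-40.1  19.7]
pin tri [ 493.8 -117.3   79.8] [-35.8   4.9]
tail tri [451.3  84.1  26.9] [-241.6    6.1] [-239.4    7.5]
slotA [-10.1  42.1]
slotB [  6.2 -35.3]
tip [-61.9   2.2]
clamp_block [(array([-203.4,   98.7]), 0.66), (array([-531.4,   33. ]), 0.3)]
thumb_screw [(array([-114.8,  -99.5]), 0.56)]
cap_screw [(array([ -12.2, -101.5]), 0.57), (array([47.6,  5.1]), 0.35)]
gauge_ring [(array([-42. , 100.1]), 0.63)]
gauge_block [(array([-253.4, -102. ]), 0.55)]
stylus [(array([ 83.2, 110.8]), 0.54)]
```

View pics/side0c.png

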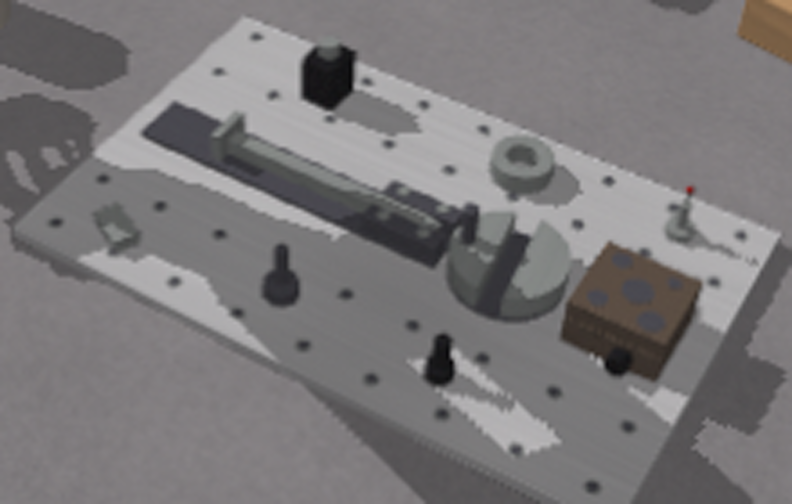

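```bash
cat >> h.py <<'E'
def cloud(cam,d):
    c=optics.camera_info(cam);K=np.array(c["K"]);P=np.array(c["pose"])
    v,u=np.nonzero(d>0);dd=d[v,u].astype(float)
    e=np.c_[(u-K[0,2])/K[0,0],(v-K[1,2])/K[1,1]];s=e.copy()
    for _ in range(20): s=e/(1+c["k1"]*(s**2).sum(1))[:,None]
    return (np.c_[s*dd[:,None],dd])@P[:3,:3].T+P[:3,3], np.c_[u,v]
def toplate(v,p):
    c,s=np.cos(v[2]),np.sin(v[2]);d=np.asarray(p)[...,:2]-v[:2]
    return np.c_[(c*d[...,0]+s*d[...,1]).ravel(),(-s*d[...,0]+c*d[...,1]).ravel()]
E
python3 - <<'E'
from h import *
from scipy.optimize import minimize,least_squares
np.set_printoptions(precision=1,suppress=True)
v0=np.array([496.7,-153.3,-1.357])
for c in("top","side"):
    im,d=optics.get_image(c);np.save(f"{c}0d.npy",d);X,_=cloud(c,d)
    q=toplate(v0,X)
    near=(q[:,0]>-345)&(q[:,0]<175)&(abs(q[:,1])<175)
    far=near&((q[:,0]<-330)|(q[:,0]>160)|(abs(q[:,1])>160))
    print(c,"table z",np.median(X[far,2]),np.percentile(X[far,2],[5,95]))
    on=near&~far&(X[:,2]>7)&(X[:,2]<17);print("plate z",np.median(X[on,2]),on.sum())
    a=near&(X[:,2]>6)&(X[:,2]<200)
    if c=="top":
        r=cv2.minAreaRect(X[a][:,:2].astype(np.float32));print("rect",r)
        # outline by IoU-like soft fit
        def cost(v):
            s=toplate(v,X[near]);dx=np.maximum(np.maximum(-320-s[:,0],s[:,0]-150),abs(s[:,1])-150)
            return (((dx<0)-(1/(1+np.exp(dx/1.5))))*0+ ((X[near,2]>6)-1/(1+np.exp(np.clip(dx/1.5,-50,50))))**2).sum()
        vv=minimize(cost,v0,method="Nelder-Mead",options=dict(initial_simplex=[v0,v0+[8,0,0],v0+[0,8,0],v0+[0,0,.03]])).x
        print("fit",vv,vv[2])
    q=toplate(vv,X)
    rr=np.hypot(*q.T)
    dk=(rr<50)&(X[:,2]>32)&(X[:,2]<40)&(q[:,0]<44)&(q[:,0]>-44);print("disc",cv2.minEnclosingCircle(q[dk].astype(np.float32)),np.median(X[dk,2]))
    pn=(rr<50)&(X[:,2]>46);print("pin",pn.sum(),q[pn].mean(0),X[pn,2].max())
    print(np.c_[q[pn],X[pn,2]][:30])
    sl=(rr<32)&(X[:,2]<30)&(X[:,2]>15);pp=q[sl];m=pp.mean(0);w,V=np.linalg.eigh(np.cov((pp-m).T));print("slot",sl.sum(),m,"ang",np.arctan2(V[1,1],V[0,1]))
    bk=(q[:,0]>50)&(q[:,0]<135)&(abs(q[:,1])<45)&(X[:,2]>48)&(X[:,2]<56);print("block",cv2.minAreaRect(q[bk].astype(np.float32)))
    tl=(q[:,0]>-280)&(q[:,0]<-195)&(abs(q[:,1])<25)&(X[:,2]>36);print("tail",tl.sum(),np.c_[q[tl],X[tl,2]])
    b=(q[:,0]>-220)&(q[:,0]<-110)&(abs(q[:,1])<25)&(X[:,2]>27);print("barline",b.sum(),np.polyfit(q[b,0],q[b,1],1),q[b].mean(0))
E
```

```text
top table z 0.8575615911770456 [-4.5  6.2]
plate z 12.621137945425744 11941
rect ((478.66217041015625, -70.16128540039062), (349.8109130859375, 519.302490234375), 12.289654731750488)
fit [ 503.  -151.    -1.4] -1.3514821764420324
disc ((-1.1940820217132568, -0.5340583324432373), 42.41056823730469) 36.35217781223355
pin 18 [-33.   -4.9] 69.20730894782605
[[-32.1   0.8  63.7]
 [-30.   -0.1  68.5]
 [-35.7  -1.5  65.2]
 [-33.   -2.1  65.6]
 [-30.5  -2.8  67.9]
 [-26.9  -3.   61.4]
 [-38.1  -3.2  57.7]
 [-36.5  -4.4  66.7]
 [-33.4  -4.8  64.5]
 [-30.7  -5.4  64.6]
 [-28.3  -6.2  67.9]
 [-37.7  -5.4  49.7]
 [-36.5  -6.8  62.1]
 [-34.6  -7.9  69.2]
 [-31.6  -8.3  67.3]
 [-28.8  -8.8  66.5]
 [-35.3  -8.7  48.7]
 [-33.7  -9.9  57.4]]
slot 115 [1.1 1.4] ang 1.7097939845148438
block ((90.45719909667969, -0.2784843444824219), (66.08564758300781, 73.7430191040039), 89.42466735839844)
tail 42 [[-237.    16.2   42.2]
 [-234.2   15.7   41.2]
 [-231.4   15.    42.1]
 [-237.5   12.9   48.1]
 [-234.7   12.6   45. ]
 [-231.9   12.1   43.9]
 [-195.5    4.9   39. ]
 [-238.1   10.5   43.8]
 [-235.3    9.8 
[... 1990 characters left out ...]
6.2   39.9]
 [-235.     7.5   40.2]
 [-235.5   12.9   36. ]
 [-241.3   -2.2   40.6]
 [-239.2   -0.6   40.5]
 [-237.4    1.6   39.7]
 [-235.4    3.3   39.5]
 [-235.3    7.9   36.1]
 [-243.7   -3.5   36.9]
 [-239.7   -4.5   39.5]
 [-236.7   -4.2   40.7]
 [-235.1   -1.9   39.8]
 [-240.6  -12.6   41.5]
 [-239.1  -10.1   40.3]
 [-235.6  -10.4   42.2]
 [-235.5   -6.    39.1]
 [-235.1   -2.    36.4]
 [-242.8  -14.2   38. ]
 [-239.3  -14.5   39.9]
 [-235.9  -14.6   41.7]
 [-236.3   -9.5   37.7]
 [-241.5  -20.5   39.8]
 [-240.5  -17.5   38. ]
 [-235.   -16.    39.6]
 [-239.6  -23.3   39.3]
 [-238.7  -20.1   37.3]
 [-235.9  -19.4   38.1]
 [-234.7  -21.2   36.5]]
barline 162 [ 0.  -4.3] [-162.4   -4.5]
```

```bash
cat >> h.py <<'E'
from scipy.spatial.transform import Rotation as R
F=np.array([501.1,-149.9,-1.3515])
def w(x,y,z):
    c,s=np.cos(F[2]),np.sin(F[2]);return np.array([F[0]+c*x-s*y,F[1]+s*x+c*y,z])
def go(x,y,tip,yaw):
    """plate x,y, tip height, plate yaw(deg) of tool x -> total tool-frame offset (mm) and twist (deg)"""
    o=ctrl.get_obs();r=R.from_rotvec(o["orientation"])
    tx=r.as_matrix()[:,0];print("tcp",o["ee_pos"],"plate",toplate(F,o["ee_pos"])[0],"tip",o["ee_pos"][2]-182,"yaw",np.degrees(np.arctan2(tx[1],tx[0])-F[2]),"down",r.as_matrix()[:,2],"t",o["t"],"q6",o["qpos"][5])
    a=np.radians(yaw)+F[2];X=np.array([np.cos(a),np.sin(a),0]);Z=np.array([0,0,-1.]);M=np.c_[X,np.cross(Z,X),Z]
    print("offset",r.inv().apply(w(x,y,tip+182)-o["ee_pos"]),"twist",np.degrees((r.inv()*R.from_matrix(M)).as_rotvec()))
E
python3 - <<'E'
from h import *
np.set_printoptions(precision=2,suppress=True)
for y in(-45,45,135,225):go(-60,20,110,y)
E
```

```text
tcp [222.35 584.08 404.68] plate [-777.04 -112.4 ] tip 222.6845108385766 yaw 236.58869364666654 down [-0. -0. -1.] t 1.2 q6 -0.018960202417736598
offset [-505.36 -525.64  112.68] twist [ -0.    -0.   -78.41]
tcp [222.35 584.08 404.68] plate [-777.04 -112.4 ] tip 222.6845108385766 yaw 236.58869364666654 down [-0. -0. -1.] t 1.2 q6 -0.018960202417736598
offset [-505.36 -525.64  112.68] twist [   0.     -0.   -168.41]
tcp [222.35 584.08 404.68] plate [-777.04 -112.4 ] tip 222.6845108385766 yaw 236.58869364666654 down [-0. -0. -1.] t 1.2 q6 -0.018960202417736598
offset [-505.36 -525.64  112.68] twist [ -0.     0.   101.59]
tcp [222.35 584.08 404.68] plate [-777.04 -112.4 ] tip 222.6845108385766 yaw 236.58869364666654 down [-0. -0. -1.] t 1.2 q6 -0.018960202417736598
offset [-505.36 -525.64  112.68] twist [-0.   -0.   11.59]
```

>>> send_rows:
  rows:
    - {"offset":[-0.0253,-0.0263,0],"twist":[0,0,0]}
    - {"offset":[-0.0253,-0.0263,0],"twist":[0,0,0]}
    - {"offset":[-0.0253,-0.0263,0],"twist":[0,0,0]}
    - {"offset":[-0.0253,-0.0263,0],"twist":[0,0,0]}
    - {"offset":[-0.0253,-0.0263,0],"twist":[0,0,0]}
  gripper: 0

```text
t: 1.62
ee_pos: [293.6, 416.3, 404.0]
orientation: [0.555, 3.092, 0.008]
ft_force: [1.8, 0.4, -0.5]
width: 57.7
```

>>> send_rows:
  rows:
    - {"offset":[-0.0253,-0.0263,0],"twist":[0,0,0]}
    - {"offset":[-0.0253,-0.0263,0],"twist":[0,0,0]}
    - {"offset":[-0.0253,-0.0263,0],"twist":[0,0,0]}
    - {"offset":[-0.0253,-0.0263,0],"twist":[0,0,0]}
    - {"offset":[-0.0253,-0.0263,0],"twist":[0,0,0]}

```text
t: 2.03
ee_pos: [368.0, 241.0, 404.1]
orientation: [0.551, 3.091, 0.011]
ft_force: [1.1, 0.2, 0.0]
width: 24.9
```

>>> send_rows:
  rows:
    - {"offset":[-0.0253,-0.0263,0.005],"twist":[0,0,0]}
    - {"offset":[-0.0253,-0.0263,0.005],"twist":[0,0,0]}
    - {"offset":[-0.0253,-0.0263,0.005],"twist":[0,0,0]}
    - {"offset":[-0.0253,-0.0263,0.005],"twist":[0,0,0]}
    - {"offset":[-0.0253,-0.0263,0.005],"twist":[0,0,0]}

```text
t: 2.45
ee_pos: [443.7, 65.4, 380.3]
orientation: [0.548, 3.084, 0.017]
ft_force: [0.6, 0.8, -0.0]
width: 0.2
```

>>> send_rows:
  rows:
    - {"offset":[-0.0253,-0.0263,0.005],"twist":[0,0,0]}
    - {"offset":[-0.0253,-0.0263,0.005],"twist":[0,0,0]}
    - {"offset":[-0.0253,-0.0263,0.005],"twist":[0,0,0]}
    - {"offset":[-0.0253,-0.0263,0.005],"twist":[0,0,0]}
    - {"offset":[-0.0253,-0.0263,0.005],"twist":[0,0,0]}

```text
t: 2.87
ee_pos: [519.6, -111.4, 354.8]
orientation: [0.549, 3.08, 0.018]
ft_force: [0.5, 1.3, 0.4]
width: 0.6
```

>>> send_rows:
  rows:
    - {"offset":[0,0,0],"twist":[0,0,6.8]}
    - {"offset":[0,0,0],"twist":[0,0,6.8]}
    - {"offset":[0,0,0],"twist":[0,0,6.8]}
    - {"offset":[0,0,0],"twist":[0,0,6.8]}
    - {"offset":[0,0,0],"twist":[0,0,6.8]}

```text
t: 3.28
ee_pos: [522.7, -120.7, 353.6]
orientation: [1.463, 2.767, 0.022]
ft_force: [-0.5, -0.2, -0.5]
width: 0.3
```

>>> send_rows:
  rows:
    - {"offset":[0,0,0],"twist":[0,0,6.8]}
    - {"offset":[0,0,0],"twist":[0,0,6.8]}
    - {"offset":[0,0,0],"twist":[0,0,6.8]}
    - {"offset":[0,0,0],"twist":[0,0,6.8]}
    - {"offset":[0,0,0],"twist":[0,0,6.8]}

```text
t: 3.7
ee_pos: [523.0, -121.3, 353.9]
orientation: [2.245, 2.187, 0.027]
ft_force: [-1.0, 0.3, -0.2]
width: 0.8
```

>>> send_rows:
  rows:
    - {"offset":[0,0,0],"twist":[0,0,6.8]}
    - {"offset":[0,0,0],"twist":[0,0,6.8]}
    - {"offset":[0,0,0],"twist":[0,0,6.8]}
    - {"offset":[0,0,0],"twist":[0,0,6.8]}
    - {"offset":[0,0,0],"twist":[0,0,6.8]}

```text
t: 4.12
ee_pos: [523.2, -121.4, 354.4]
orientation: [2.813, 1.394, 0.03]
ft_force: [0.5, -0.1, -0.2]
width: 0.6
```

```bash
python3 - <<'E'
from h import *
np.set_printoptions(precision=2,suppress=True)
go(-55,17,90,135)
im,d=optics.get_image("side");cv2.imwrite("pics/side1.png",cv2.resize(im[90:300,170:450],None,fx=2.8,fy=2.8,interpolation=cv2.INTER_CUBIC))
X,uv=cloud("side",d);q=toplate(F,X);o=ctrl.get_obs();p=toplate(F,o["ee_pos"])[0]
a=(np.hypot(*(q-p).T)<60)&(X[:,2]>70)
z=X[a,2];print("lowest",np.sort(z)[:8])
l=a&(X[:,2]<np.sort(z)[0]+40);print("tips extent rel tcp",(q[l]-p).min(0),(q[l]-p).max(0),l.sum())
E
```

```text
tcp [ 523.17 -121.36  354.35] plate [-23.05  27.75] tip 172.35379574786896 yaw 130.15596552749196 down [ 0.02  0.01 -1.  ] t 4.1167 q6 0.38935970657889385
offset [ 11.04 -32.21  82.21] twist [ 0.64 -0.91 -4.85]
lowest [170.89 171.15 171.22 171.47 171.59 171.64 171.79 173.1 ]
tips extent rel tcp [-16.16 -14.9 ] [13.71  6.36] 144
```

View pics/side1.png

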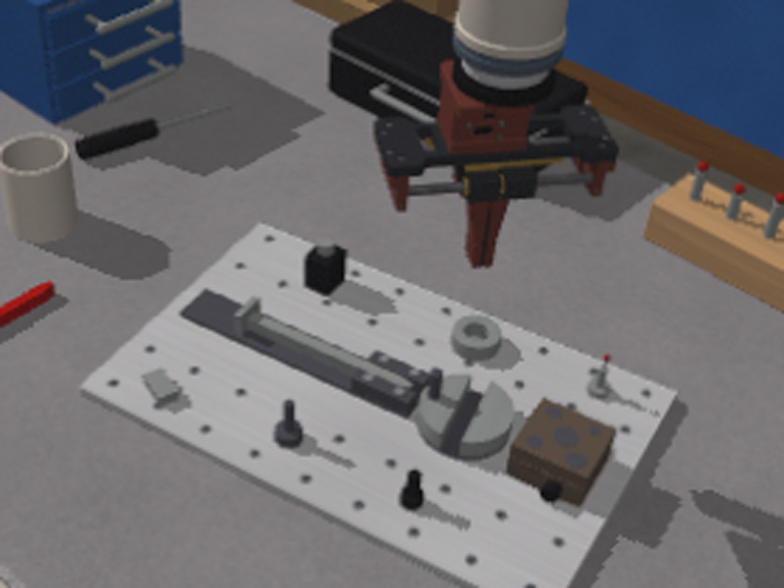

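>>> send_rows:
  rows:
    - {"offset":[0.0025,-0.008,0.008],"twist":[0.1,-0.2,-1.2]}
    - {"offset":[0.0025,-0.008,0.008],"twist":[0.2,-0.2,-1.2]}
    - {"offset":[0.0025,-0.008,0.008],"twist":[0.2,-0.2,-1.2]}
    - {"offset":[0.0025,-0.008,0.008],"twist":[0.2,-0.2,-1.2]}
    - {"offset":[0,0,0.008],"twist":[0,0,0]}

```text
t: 4.58
ee_pos: [501.3, -91.8, 311.8]
orientation: [-2.743, -1.529, -0.001]
ft_force: [-1.2, 0.4, -1.3]
width: 1.0
```

```bash
python3 - <<'E'
from h import *
np.set_printoptions(precision=2,suppress=True)
go(-55,17,46,135)
E
```

```text
tcp [501.26 -91.81 311.78] plate [-56.66  12.79] tip 129.77515380724026 yaw 135.71502486710787 down [ 0.  0. -1.] t 4.5833 q6 0.34761148361319216
offset [ 1.65  4.19 83.78] twist [-0.02 -0.07  0.72]
```

>>> send_rows:
  rows:
    - {"offset":[0.001,0.002,0.017],"twist":[0,0,0.4]}
    - {"offset":[0,0.002,0.017],"twist":[0,0,0.3]}
    - {"offset":[0,0,0.017],"twist":[0,0,0]}
    - {"offset":[0,0,0.017],"twist":[0,0,0]}
    - {"offset":[0,0,0.016],"twist":[0,0,0]}

```text
t: 5.0
ee_pos: [504.1, -90.6, 222.4]
orientation: [2.745, 1.527, 0.002]
ft_force: [-0.5, 0.3, 0.6]
width: 0.4
```

```bash
python3 - <<'E'
from h import *
np.set_printoptions(precision=2,suppress=True)
go(-55,17,46,135)
im,d=optics.get_image("side");cv2.imwrite("pics/side2.png",cv2.resize(im[165:285,250:410],None,fx=4.5,fy=4.5,interpolation=cv2.INTER_CUBIC))
E
```

```text
tcp [504.13 -90.62 222.44] plate [-57.2   15.86] tip 40.43616974950402 yaw 135.6155442601647 down [ 0.  0. -1.] t 5.0 q6 0.3527130884770485
offset [-0.77  2.36 -5.56] twist [ 0.05 -0.07  0.62]
```

View pics/side2.png

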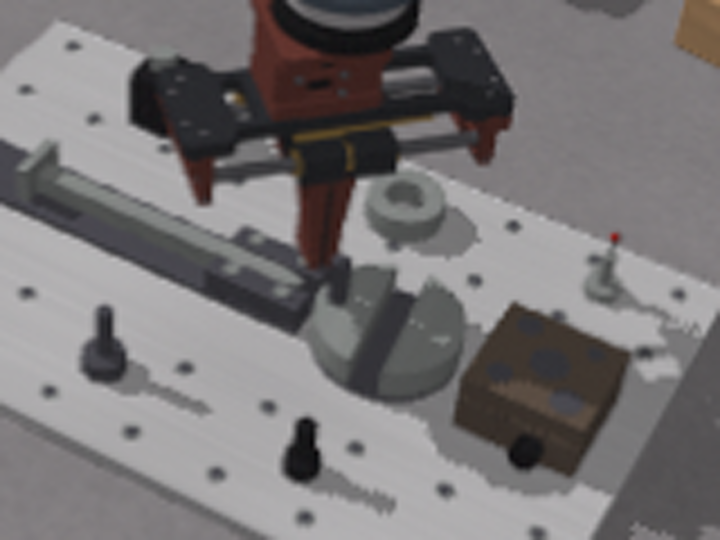

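>>> send_rows:
  rows:
    - {"offset":[0,0.001,-0.005],"twist":[0,0,0.5]}
    - {"offset":[-0.004,0.001,0],"twist":[0,0,0]}
    - {"offset":[-0.004,0,0],"twist":[0,0,0]}
    - {"offset":[-0.004,0,0],"twist":[0,0,0]}
    - {"offset":[-0.004,0,0],"twist":[0,0,0]}

```text
t: 5.47
ee_pos: [494.6, -104.1, 224.4]
orientation: [-2.744, -1.513, 0.008]
ft_force: [-3.4, 22.8, -2.6]
width: 0.8
```

>>> send_rows:
  rows:
    - {"offset":[-0.005,0,0],"twist":[0,0,0]}
    - {"offset":[-0.005,0,0],"twist":[0,0,0]}
    - {"offset":[-0.005,0,0],"twist":[0,0,0]}
    - {"offset":[-0.005,0,0],"twist":[0,0,0]}
    - {"offset":[-0.003,0,0],"twist":[0,0,0]}

```text
t: 5.88
ee_pos: [478.6, -122.5, 226.1]
orientation: [-2.74, -1.507, 0.008]
ft_force: [0.9, 3.1, -2.6]
width: 0.5
```

```bash
cat >> h.py <<'E'
def slot(cam):
    im,d=optics.get_image(cam);X,_=cloud(cam,d);q=toplate(F,X)
    dz=-1.9 if cam=="side" else .6
    z=X[:,2]-dz;rr=np.hypot(*q.T)
    sl=(rr<34)&(z<29)&(z>12);p=q[sl]
    m=p.mean(0);_,V=np.linalg.eigh(np.cov((p-m).T));pn=(rr<50)&(z>48)&(z<72)
    print(cam,"slot n",sl.sum(),m,"q",np.arctan2(V[1,1],V[0,1])%np.pi,"high pts",pn.sum(),q[pn].mean(0) if pn.any() else "")
    return im
E
python3 - <<'E'
from h import *
np.set_printoptions(precision=2,suppress=True)
go(4,-23,46,135)
slot("side")
print(ctrl.get_obs()["ft_force"])
E
```

```text
tcp [ 478.62 -122.52  226.09] plate [-31.61 -15.98] tip 44.09082953496116 yaw 135.04486270741324 down [-0.01  0.01 -1.  ] t 5.8833 q6 0.2786708681980596
offset [-30.15  20.16  -2.31] twist [-0.89 -0.16  0.05]
side slot n 115 [3.21 3.34] q 2.5691976047987604 high pts 87 [-26.14 -29.66]
[-0.73 -0.56 -0.54]
```

>>> send_rows:
  rows:
    - {"offset":[-0.003,0.0025,-0.001],"twist":[-0.4,0,0]}
    - {"offset":[-0.003,0.0025,-0.001],"twist":[-0.4,0,0]}
    - {"offset":[-0.003,0.0015,0],"twist":[0,0,0]}
    - {"offset":[-0.002,0,0],"twist":[0,0,0]}
    - {"offset":[0,0,0],"twist":[0,0,0]}

```text
t: 6.35
ee_pos: [478.6, -137.6, 229.2]
orientation: [2.753, 1.512, 0.006]
ft_force: [0.1, 1.4, -0.8]
width: 0.4
```

```bash
python3 - <<'E'
from h import *
np.set_printoptions(precision=2,suppress=True)
go(-15.3,-21.3,46,135)
slot("side");slot("top")
print(ctrl.get_obs()["ft_force"])
E
```

```text
tcp [ 478.56 -137.62  229.18] plate [-16.89 -19.33] tip 47.183157414385846 yaw 134.98104643538696 down [ 0.  0. -1.] t 6.35 q6 0.2582143404650283
offset [-2.52 -0.27  1.17] twist [ 0.13 -0.19 -0.02]
side slot n 69 [9.26 6.59] q 3.0638818062710196 high pts 87 [-12.25 -31.31]
top slot n 0 [nan nan] q nan high pts 0 
[ 0.6  -0.26  0.27]h.py:43: RuntimeWarning: Mean of empty slice.
  m=p.mean(0);_,V=np.linalg.eigh(np.cov((p-m).T));pn=(rr<50)&(z>48)&(z<72)
  ret = um.true_divide(
  avg = a.mean(axis, **keepdims_kw)
h.py:43: RuntimeWarning: Degrees of freedom <= 0 for slice
  m=p.mean(0);_,V=np.linalg.eigh(np.cov((p-m).T));pn=(rr<50)&(z>48)&(z<72)
  c *= np.true_divide(1, fact)
  c *= np.true_divide(1, fact)
```

>>> send_rows:
  rows:
    - {"offset":[0.01,0,0],"twist":[0,0,0]}
    - {"offset":[0.01,0,-0.005],"twist":[0,0,0]}
    - {"offset":[0,0,-0.025],"twist":[0,0,0]}
    - {"offset":[0.01,-0.01,-0.025],"twist":[0,0,0]}
    - {"offset":[0.02,-0.02,0],"twist":[0,0,0]}

```text
t: 6.87
ee_pos: [483.4, -78.3, 286.4]
orientation: [2.754, 1.508, 0.005]
ft_force: [1.3, 0.6, -0.1]
width: 0.2
```

>>> send_rows:
  rows:
    - {"offset":[0.025,-0.025,0],"twist":[0,0,0]}
    - {"offset":[0.025,-0.025,0],"twist":[0,0,0]}
    - {"offset":[0.025,-0.025,0],"twist":[0,0,0]}
    - {"offset":[0.025,-0.025,0],"twist":[0,0,0]}
    - {"offset":[0.015,-0.015,0],"twist":[0,0,0]}

```text
t: 7.28
ee_pos: [449.5, 90.2, 291.2]
orientation: [2.751, 1.503, 0.019]
ft_force: [0.2, -0.2, -0.1]
width: 0.4
```

```bash
python3 - <<'E'
from h import *
np.set_printoptions(precision=2,suppress=True)
go(-270,0,80,180)
slot("side");im=slot("top")
cv2.imwrite("pics/top2.png",cv2.resize(im[130:250,230:400],None,fx=4.5,fy=4.5,interpolation=cv2.INTER_CUBIC))
E
```

```text
tcp [449.52  90.21 291.22] plate [-245.58    1.89] tip 109.2196101524807 yaw 134.73687399437623 down [ 0.01 -0.   -1.  ] t 7.2833 q6 0.7471234614629972
offset [ 15.63 -19.04  29.1 ] twist [  0.83  -0.12 -45.26]
side slot n 85 [4.68 6.94] q 3.0478096543944178 high pts 37 [ -5.2  -35.28]
top slot n 132 [1.11 2.85] q 3.034743047132767 high pts 17 [ -3.75 -29.32]
```

View pics/top2.png

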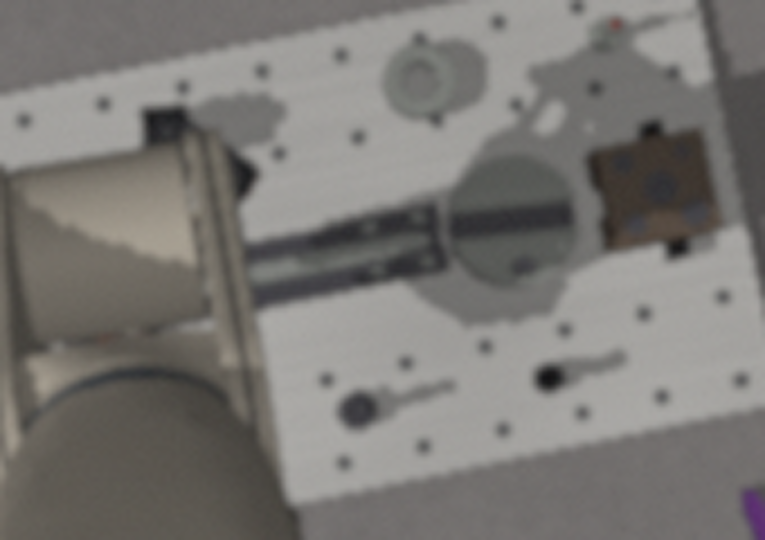

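>>> send_rows:
  rows:
    - {"offset":[0,0,0],"twist":[0.4,0,-6.5]}
    - {"offset":[0,0,0],"twist":[0.4,0,-6.5]}
    - {"offset":[0,0,0],"twist":[0,0,-6.5]}
    - {"offset":[0,0,0],"twist":[0,0,-6.5]}
    - {"offset":[0,0,0],"twist":[0,0,-6.5]}

```text
t: 7.8
ee_pos: [450.8, 93.5, 293.2]
orientation: [-2.188, -2.253, -0.011]
ft_force: [-0.8, 0.8, -0.1]
width: 0.4
```

>>> send_rows:
  rows:
    - {"offset":[0,0,0],"twist":[0,0,-6.5]}
    - {"offset":[0,0,0],"twist":[0,0,-6.3]}
    - {"offset":[-0.03,-0.006,0],"twist":[0,0,0]}
    - {"offset":[-0.03,-0.006,0],"twist":[0,0,0]}
    - {"offset":[-0.03,-0.006,0],"twist":[0,0,0]}

```text
t: 8.22
ee_pos: [459.9, 3.4, 294.6]
orientation: [1.887, 2.508, 0.014]
ft_force: [0.5, 0.5, -0.6]
width: 0.5
```

>>> send_rows:
  rows:
    - {"offset":[-0.03,-0.006,0],"twist":[0,0,0]}
    - {"offset":[-0.03,-0.006,0],"twist":[0,0,0]}
    - {"offset":[-0.02,-0.003,0],"twist":[0,0,0]}
    - {"offset":[-0.01,0,0],"twist":[0,0,0]}
    - {"offset":[0,0,0],"twist":[0,0,0]}

```text
t: 8.63
ee_pos: [472.5, -96.4, 296.2]
orientation: [1.888, 2.501, 0.015]
ft_force: [-0.7, -0.2, 1.1]
width: 0.4
```

```bash
python3 - <<'E'
from h import *
np.set_printoptions(precision=2,suppress=True)
go(-40,-29,46,180)
E
```

```text
tcp [472.54 -96.4  296.23] plate [-58.43 -16.24] tip 114.23406261766195 yaw 183.34217704816578 down [ 0.01  0.   -1.  ] t 8.6333 q6 -0.5108414557604798
offset [-17.6  -14.66  68.07] twist [0.71 0.03 3.34]
```

>>> send_rows:
  rows:
    - {"offset":[-0.005,-0.006,0.015],"twist":[0.4,0,2]}
    - {"offset":[-0.005,-0.006,0.015],"twist":[0.3,0,1.3]}
    - {"offset":[-0.003,-0.002,0.015],"twist":[0,0,0]}
    - {"offset":[0,0,0.013],"twist":[0,0,0]}
    - {"offset":[0,0,0.003],"twist":[0,0,0]}

```text
t: 9.05
ee_pos: [464.0, -110.6, 235.2]
orientation: [1.965, 2.445, 0.003]
ft_force: [-1.0, 0.6, -0.3]
width: 0.4
```

```bash
python3 - <<'E'
from h import *
np.set_printoptions(precision=2,suppress=True)
go(-17.5,-29,46,180)
E
```

```text
tcp [ 464.03 -110.57  235.24] plate [-46.45 -27.63] tip 53.23796889007454 yaw 179.85130395761948 down [ 0. -0. -1.] t 9.05 q6 -0.4754256551435383
offset [-28.94  -1.33   7.3 ] twist [ 0.25  0.14 -0.15]
```

Advance slowly, decelerating to stop near x = −18.

>>> send_rows:
  rows:
    - {"offset":[-0.006,-0.001,0.003],"twist":[0,0,0]}
    - {"offset":[-0.006,0,0.002],"twist":[0,0,0]}
    - {"offset":[-0.005,0,0],"twist":[0,0,0]}
    - {"offset":[-0.003,0,0],"twist":[0,0,0]}
    - {"offset":[0,0,0],"twist":[0,0,0]}

```text
t: 9.47
ee_pos: [468.7, -129.8, 230.8]
orientation: [1.961, 2.449, 0.003]
ft_force: [0.0, 0.1, 0.6]
width: 0.7
```

```bash
python3 - <<'E'
from h import *
np.set_printoptions(precision=2,suppress=True)
go(-17.5,-29,46,180);slot("side")
E
```

```text
tcp [ 468.69 -129.83  230.81] plate [-26.64 -27.27] tip 48.81457385285498 yaw 180.06834190070754 down [ 0. -0. -1.] t 9.4667 q6 -0.5154217474661329
offset [-9.13 -1.75  2.83] twist [0.25 0.13 0.07]
side slot n 74 [7.14 6.39] q 3.0416308249439976 high pts 71 [-11.41 -34.19]
```

>>> send_rows:
  rows:
    - {"offset":[-0.003,-0.001,0.001],"twist":[0,0,0]}
    - {"offset":[-0.003,0,0],"twist":[0,0,0]}
    - {"offset":[-0.002,0,0],"twist":[0,0,0]}
    - {"offset":[-0.001,0,0],"twist":[0,0,0]}
    - {"offset":[0,0,0],"twist":[0,0,0]}

```text
t: 9.93
ee_pos: [469.0, -139.1, 230.4]
orientation: [1.963, 2.449, 0.004]
ft_force: [0.9, 1.7, -1.3]
width: 0.1
```

```bash
python3 - <<'E'
from h import *
np.set_printoptions(precision=2,suppress=True)
go(-17.5,-29,46,180);slot("side")
E
```

```text
tcp [ 469.   -139.09  230.38] plate [-17.54 -28.98] tip 48.38054024426532 yaw 180.00631289589919 down [ 0. -0. -1.] t 9.9333 q6 -0.5339036513537865
offset [-0.04 -0.03  2.38] twist [0.21 0.05 0.01]
side slot n 60 [11.18  8.82] q 0.07309842813602918 high pts 68 [ -3.89 -35.48]
```

>>> send_rows:
  rows:
    - {"offset":[0.01,0,0],"twist":[0,0,0]}
    - {"offset":[0.01,0.002,-0.005],"twist":[0,0,0]}
    - {"offset":[0,0.004,-0.025],"twist":[0,0,0]}
    - {"offset":[0.02,0.004,-0.025],"twist":[0,0,0]}
    - {"offset":[0.035,0.004,0],"twist":[0,0,0]}

```text
t: 10.4
ee_pos: [466.9, -61.6, 287.3]
orientation: [1.969, 2.443, 0.003]
ft_force: [1.4, -0.0, -0.4]
width: 0.4
```

>>> send_rows:
  rows:
    - {"offset":[0.04,0.004,0],"twist":[0,0,0]}
    - {"offset":[0.04,0.004,0],"twist":[0,0,0]}
    - {"offset":[0.04,0.004,0],"twist":[0,0,0]}
    - {"offset":[0.04,0.004,0],"twist":[0,0,0]}
    - {"offset":[0.02,0,0],"twist":[0,0,0]}

```text
t: 10.82
ee_pos: [442.6, 127.9, 292.0]
orientation: [1.966, 2.435, 0.015]
ft_force: [0.7, -0.7, 0.5]
width: 0.4
```

```bash
python3 - <<'E'
from h import *
np.set_printoptions(precision=2,suppress=True)
go(-275,0,80,180)
slot("side");slot("side");slot("top");im=slot("top")
cv2.imwrite("pics/top3.png",cv2.resize(im[130:250,230:400],None,fx=4.5,fy=4.5,interpolation=cv2.INTER_CUBIC))
E
```

```text
tcp [442.57 127.93 292.03] plate [-283.91    3.32] tip 110.02570657968619 yaw 179.59259072631588 down [ 0.02 -0.   -1.  ] t 10.8167 q6 0.0491389324341702
offset [-8.84 -3.7  30.  ] twist [ 0.86  0.19 -0.41]
side slot n 72 [3.15 8.07] q 0.055369035031625824 high pts 40 [ -0.4  -35.15]
side slot n 77 [3.94 8.38] q 0.06297939595041013 high pts 40 [ -0.29 -35.45]
top slot n 140 [-0.75  2.69] q 0.08725916467527783 high pts 17 [  0.89 -29.63]
top slot n 135 [0.77 2.64] q 0.05995473746992719 high pts 16 [  1.61 -29.9 ]
```

View pics/top3.png

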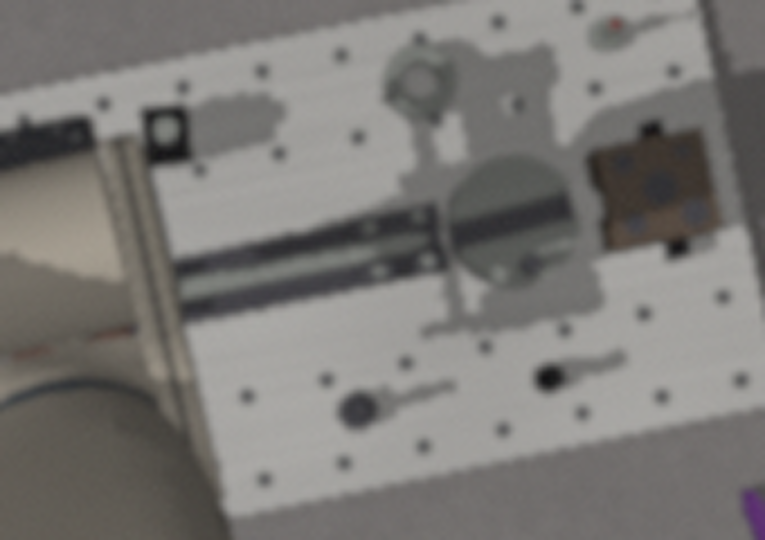

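```bash
cat >> h.py <<'E'
def slotc(cam):
    im,d=optics.get_image(cam)
    g=np.arange(-36,36.1,.5);XX,YY=np.meshgrid(g,g)
    off=np.array([1.5,1.6]) if cam=="top" else -np.array([1.5,1.6])
    P=np.array([proj(cam,w(x+off[0],y+off[1],36)) for x,y in zip(XX.ravel(),YY.ravel())]).astype(np.float32).reshape(*XX.shape,2)
    G=cv2.remap(cv2.cvtColor(im,cv2.COLOR_BGR2GRAY).astype(np.float32),P[...,0],P[...,1],cv2.INTER_LINEAR)
    best=[]
    ok=np.hypot(XX,YY)<36
    for a in np.arange(-.3,.3,.01):
        for b in np.arange(-5,5.1,.5):
            n=-XX*np.sin(a)+YY*np.cos(a)-b
            m=ok&(abs(n)<7);o=ok&(abs(n)>11)&(abs(n)<17)
            best.append((np.median(G[o])-G[m].mean(),a,b))
    s=sorted(best)[-5:];print(cam,"colour",[tuple(round(float(v),2) for v in t) for t in s])
E
python3 - <<'E'
from h import *
slotc("top");slotc("side")
E
```

```text
Traceback (most recent call last):
  File "h.py", line 50, in slotc
    P=np.array([proj(cam,w(x+off[0],y+off[1],36)) for x,y in zip(XX.ravel(),YY.ravel())]).astype(np.float32).reshape(*XX.shape,2)
                ~~~~^^^^^^^^^^^^^^^^^^^^^^^^^^^^^
  File "h.py", line 11, in proj
    c=optics.camera_info(cam);K=np.array(c["K"]);P=np.array(c["pose"])
ValueError: time passes only in moves, steps and waits
```

```bash
sed -i 's/^from workcell.*/&\nimport functools\ninfo=functools.lru_cache(optics.camera_info)/; s/c=optics.camera_info(cam)/c=info(cam)/' h.py
python3 - <<'E'
from h import *
slotc("top");slotc("side");print(ctrl.get_obs()["t"])
E
```

```text
top colour [(33.43, 0.04, -1.5), (33.44, 0.08, -1.5), (33.44, 0.05, -1.5), (33.48, 0.07, -1.5), (33.49, 0.06, -1.5)]
side colour [(11.17, 0.11, -2.5), (11.17, 0.07, -2.5), (11.18, 0.08, -2.5), (11.19, 0.09, -2.5), (11.19, 0.1, -2.5)]
11.1667
```

>>> send_rows:
  rows:
    - {"offset":[-0.036,-0.004,0],"twist":[0.4,0,0]}
    - {"offset":[-0.036,-0.004,0],"twist":[0.4,0,0]}
    - {"offset":[-0.036,-0.004,0],"twist":[0,0,0]}
    - {"offset":[-0.036,-0.004,0],"twist":[0,0,0]}
    - {"offset":[-0.036,-0.004,0],"twist":[0,0,0]}

```text
t: 11.58
ee_pos: [461.7, -62.5, 292.2]
orientation: [1.973, 2.441, -0.003]
ft_force: [0.7, 0.7, -0.0]
width: 0.2
```

>>> send_rows:
  rows:
    - {"offset":[-0.036,-0.004,0],"twist":[0,0,0]}
    - {"offset":[-0.036,-0.004,0],"twist":[0,0,0]}
    - {"offset":[-0.036,-0.004,0],"twist":[0,0,0]}
    - {"offset":[-0.02,0,0],"twist":[0,0,0]}
    - {"offset":[-0.005,0,0],"twist":[0,0,0]}

```text
t: 12.0
ee_pos: [474.7, -213.5, 293.1]
orientation: [1.991, 2.422, -0.003]
ft_force: [0.1, -0.6, 0.2]
width: 0.5
```

```bash
python3 - <<'E'
from h import *
np.set_printoptions(precision=2,suppress=True)
go(33,-31,54,180)
E
```

```text
tcp [ 474.73 -213.53  293.15] plate [ 56.37 -39.58] tip 111.14846485562919 yaw 178.58427783015355 down [ 0.   -0.01 -1.  ] t 12.0 q6 -0.6359451189912642
offset [23.9   7.88 57.03] twist [ 0.12  0.33 -1.42]
```

>>> send_rows:
  rows:
    - {"offset":[0.012,0.004,0],"twist":[0,0.3,-1.4]}
    - {"offset":[0.012,0.004,0.01],"twist":[0,0,0]}
    - {"offset":[0,0,0.02],"twist":[0,0,0]}
    - {"offset":[0,0,0.02],"twist":[0,0,0]}
    - {"offset":[0,0,0.002],"twist":[0,0,0]}

```text
t: 12.42
ee_pos: [475.8, -188.2, 240.7]
orientation: [1.972, 2.443, 0.005]
ft_force: [-0.9, 0.7, -0.8]
width: 0.4
```

```bash
python3 - <<'E'
from h import *
np.set_printoptions(precision=2,suppress=True)
go(22,-31,54,180);print(ctrl.get_obs()["ft_force"]);slotc("side");slot("side")
E
```

```text
tcp [ 475.84 -188.25  240.66] plate [ 31.93 -33.  ] tip 58.65515136546787 yaw 179.60196688637865 down [ 0.  0. -1.] t 12.4167 q6 -0.6159366603376224
offset [9.95 1.91 4.66] twist [ 0.21 -0.01 -0.4 ]
[-0.94  0.65 -0.78]
side colour [(5.72, -0.14, 5.0), (5.73, -0.09, 5.0), (5.74, -0.1, 5.0), (5.74, -0.12, 5.0), (5.74, -0.11, 5.0)]
side slot n 2 [31.96  9.73] q 2.1686139529671955 high pts 8 [  5.36 -36.32]
```

>>> send_rows:
  rows:
    - {"offset":[0.003,0.001,0.003],"twist":[0,0,0]}
    - {"offset":[0.003,0.001,0.001],"twist":[0,0,0]}
    - {"offset":[0.003,0,0],"twist":[0,0,0]}
    - {"offset":[0.001,0,0],"twist":[0,0,0]}
    - {"offset":[0,0,0],"twist":[0,0,0]}

```text
t: 12.93
ee_pos: [477.5, -176.3, 241.7]
orientation: [1.966, 2.44, 0.008]
ft_force: [0.7, 0.5, -0.2]
width: 0.5
```

>>> send_rows:
  rows:
    - {"offset":[0.001,0,0],"twist":[0,0,0]}
    - {"offset":[0.001,0,0],"twist":[0,0,0]}
    - {"offset":[0.0005,0,0],"twist":[0,0,0]}
    - {"offset":[0,0,0],"twist":[0,0,0]}
    - {"offset":[0,0,0],"twist":[0,0,0]}

```text
t: 13.35
ee_pos: [477.2, -173.7, 242.8]
orientation: [1.965, 2.438, 0.009]
ft_force: [0.2, 0.6, 0.3]
width: 0.3
```

```bash
python3 - <<'E'
from h import *
np.set_printoptions(precision=2,suppress=True)
go(17,-31,54,180);print(ctrl.get_obs()["ft_force"]);slot("side")
E
```

```text
tcp [ 477.2  -173.75  242.81] plate [ 18.08 -28.51] tip 60.81112935074529 yaw 179.70540645937908 down [ 0.01 -0.   -1.  ] t 13.35 q6 -0.590517126318182
offset [ 1.09 -2.57  6.78] twist [ 0.62  0.26 -0.29]
[0.19 0.64 0.28]
side slot n 23 [24.88  9.88] q 3.080544896228237 high pts 33 [ 13.28 -33.62]
```

>>> send_rows:
  rows:
    - {"offset":[0,-0.001,0.005],"twist":[0.3,0.2,0]}
    - {"offset":[0,-0.001,0.004],"twist":[0.3,0,0]}
    - {"offset":[0.001,0,0.001],"twist":[0,0,0]}
    - {"offset":[0.001,0,0],"twist":[0,0,0]}
    - {"offset":[0,0,0],"twist":[0,0,0]}

```text
t: 13.82
ee_pos: [474.7, -172.6, 231.4]
orientation: [1.972, 2.446, -0.002]
ft_force: [1.0, -0.2, 0.9]
width: 0.2
```

```bash
python3 - <<'E'
from h import *
np.set_printoptions(precision=2,suppress=True)
go(16,-31,54,180);print(ctrl.get_obs()["ft_force"],ctrl.get_obs()["moment"])
im=slot("side");cv2.imwrite("pics/side4.png",cv2.resize(im[185:275,290:410],None,fx=6,fy=6,interpolation=cv2.INTER_CUBIC))
E
```

```text
tcp [ 474.74 -172.62  231.36] plate [ 16.44 -30.68] tip 49.356813438074 yaw 179.6735340730221 down [-0. -0. -1.] t 13.8167 q6 -0.5840517445897339
offset [ 0.44 -0.33 -4.64] twist [-0.05  0.05 -0.33]
[ 0.96 -0.22  0.87] [-0.2  -0.    0.01]
side slot n 23 [25.2   9.22] q 0.053635173385684354 high pts 23 [ 26.33 -34.88]
```

View pics/side4.png

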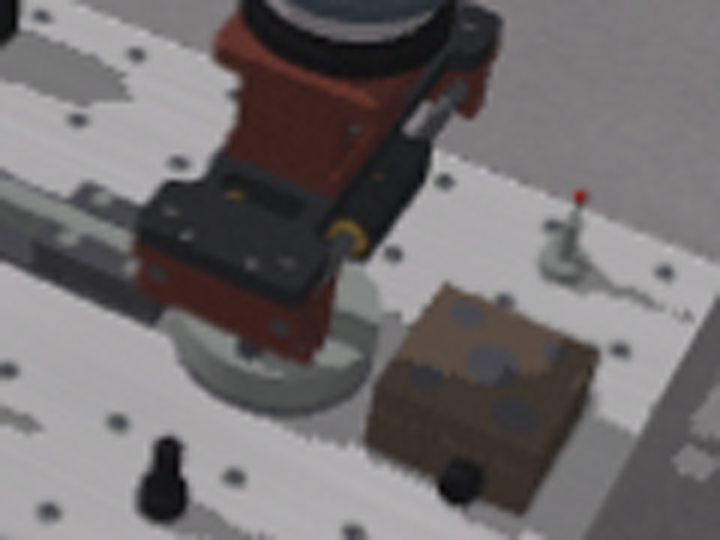

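>>> send_rows:
  rows:
    - {"offset":[0.001,0,0],"twist":[0,0,0]}
    - {"offset":[0.001,0,0],"twist":[0,0,0]}
    - {"offset":[0,0,0],"twist":[0,0,0]}
    - {"offset":[0,0,0],"twist":[0,0,0]}
    - {"offset":[0,0,0],"twist":[0,0,0]}

```text
t: 14.28
ee_pos: [474.2, -170.8, 231.5]
orientation: [1.971, 2.446, -0.003]
ft_force: [0.4, -1.3, -0.9]
width: 0.5
```

```bash
python3 - <<'E'
from h import *
np.set_printoptions(precision=2,suppress=True)
go(15,-31,54,180);print(ctrl.get_obs()["ft_force"],ctrl.get_obs()["moment"])
im,d=optics.get_image("side");X,_=cloud("side",d);q=toplate(F,X)+[1.5,1.6]
a=(X[:,2]>37)&(X[:,2]<75)&(abs(q[:,0])<45)&(abs(q[:,1])<50)
print(np.c_[q[a],X[a,2]][np.argsort(q[a,0])][:30])
E
```

```text
tcp [ 474.18 -170.83  231.51] plate [ 14.57 -30.83] tip 49.50563720360046 yaw 179.7016409954294 down [-0. -0. -1.] t 14.2833 q6 -0.5805504581617865
offset [-0.44 -0.17 -4.49] twist [-0.06  0.08 -0.3 ]
[ 0.4  -1.29 -0.86] [-0.33  0.05  0.02]
[[-13.81 -36.13  37.75]
 [ -7.86 -31.75  37.31]
 [ -3.5  -36.31  43.91]
 [ -3.23 -36.07  40.35]
 [ -2.22 -37.72  38.9 ]
 [ -0.3  -37.08  42.97]
 [  1.   -33.92  40.89]
 [  2.23 -36.12  40.08]
 [  3.27 -32.24  37.2 ]
 [ 24.01 -40.16  53.06]
 [ 24.59 -40.61  50.34]
 [ 24.67 -39.78  66.79]
 [ 25.15 -39.99  63.86]
 [ 25.36 -27.85  56.61]
 [ 25.61 -29.79  61.9 ]
 [ 25.77 -40.56  61.32]
 [ 25.81 -34.95  59.75]
 [ 26.05 -39.01  53.22]
 [ 26.15 -40.46  58.03]
 [ 26.23 -25.76  62.12]
 [ 26.26 -37.41  65.61]
 [ 26.31 -38.56  49.5 ]
 [ 26.4  -28.37  50.77]
 [ 26.61 -22.25  66.07]
 [ 26.61 -24.36  54.23]
 [ 26.71 -34.16  69.77]
 [ 26.71 -23.38  49.96]
 [ 26.75 -35.48  74.32]
 [ 26.75 -26.02  59.22]
 [ 26.77 -30.68  56.5 ]]
```

>>> send_rows:
  rows:
    - {"offset":[-0.008,0,0],"twist":[0,0,0]}
    - {"offset":[-0.005,0,-0.01],"twist":[0,0,0]}
    - {"offset":[0,0,-0.03],"twist":[0,0,0]}
    - {"offset":[0.01,0,-0.03],"twist":[0,0,0]}
    - {"offset":[0.03,0.002,0],"twist":[0,0,0]}

```text
t: 14.75
ee_pos: [472.1, -148.0, 304.7]
orientation: [-1.975, -2.441, 0.002]
ft_force: [1.3, 1.0, -0.0]
width: 0.2
```

>>> send_rows:
  rows:
    - {"offset":[0.036,0.004,0],"twist":[0,0,0]}
    - {"offset":[0.036,0.004,0],"twist":[0,0,0]}
    - {"offset":[0.036,0.004,0],"twist":[0,0,0]}
    - {"offset":[0.036,0.004,0],"twist":[0,0,0]}
    - {"offset":[0.036,0.004,0],"twist":[0,0,0]}

```text
t: 15.17
ee_pos: [455.9, 34.3, 311.8]
orientation: [1.984, 2.426, 0.008]
ft_force: [1.3, -1.0, 0.6]
width: 0.4
```

>>> send_rows:
  rows:
    - {"offset":[0.035,0.004,0],"twist":[0,0,0]}
    - {"offset":[0.035,0.002,0],"twist":[0,0,0]}
    - {"offset":[0.03,0,0],"twist":[0,0,0]}
    - {"offset":[0.01,0,0],"twist":[0,0,0]}
    - {"offset":[0,0,0],"twist":[0,0,0]}

```text
t: 15.58
ee_pos: [439.7, 152.8, 316.5]
orientation: [1.978, 2.427, 0.018]
ft_force: [-0.3, 0.1, 0.8]
width: 0.7
```

```bash
python3 - <<'E'
from h import *
np.set_printoptions(precision=2,suppress=True)
go(-275,0,80,180)
slot("side");slot("side");slot("top");slot("top")
slotc("top");slotc("side")
im,d=optics.get_image("top");X,_=cloud("top",d);q=toplate(F,X)-[1.5,1.6]
b=(X[:,2]>28)&(X[:,2]<40)&(q[:,0]>-200)&(q[:,0]<-46)&(abs(q[:,1])<30)
print("bar/cheeks",b.sum(),np.polyfit(q[b,0],q[b,1],1))
E
```

```text
tcp [439.66 152.79 316.49] plate [-308.81    5.88] tip 134.49494916608813 yaw 179.0915358605979 down [ 0.02  0.   -1.  ] t 15.5833 q6 0.10856452674553409
offset [-33.86  -6.19  54.43] twist [ 0.89  0.05 -0.91]
side slot n 76 [3.8  7.52] q 3.139789404517068 high pts 40 [ -2.47 -35.41]
side slot n 77 [4.14 7.82] q 3.1339420121890416 high pts 39 [ -2.32 -35.51]
top slot n 135 [0.19 2.67] q 0.001842541743872328 high pts 17 [ -0.5  -29.91]
top slot n 136 [0.53 1.85] q 3.1332083589079978 high pts 18 [ -0.42 -29.75]
top colour [(33.56, -0.01, -1.0), (33.57, -0.03, -1.5), (33.57, 0.0, -1.5), (33.6, -0.02, -1.5), (33.61, -0.01, -1.5)]
side colour [(12.12, -0.05, 0.0), (12.13, -0.04, 0.5), (12.14, -0.03, 0.5), (12.14, -0.03, 0.0), (12.15, -0.04, 0.0)]
bar/cheeks 397 [0.   0.08]
```

>>> send_rows:
  rows:
    - {"offset":[-0.011,-0.002,0.02],"twist":[0.5,0,-0.5]}
    - {"offset":[-0.011,-0.002,0.02],"twist":[0.4,0,-0.4]}
    - {"offset":[-0.008,-0.002,0.02],"twist":[0,0,0]}
    - {"offset":[0,0,0.01],"twist":[0,0,0]}
    - {"offset":[0,0,0.005],"twist":[0,0,0]}

```text
t: 16.35
ee_pos: [443.1, 114.6, 240.0]
orientation: [1.976, 2.438, 0.004]
ft_force: [0.5, 0.9, 0.6]
width: 0.6
```

```bash
python3 - <<'E'
from h import *
np.set_printoptions(precision=2,suppress=True)
go(-275,0,27,180)
E
```

```text
tcp [443.06 114.59 240.  ] plate [-270.78    0.88] tip 57.99962634515066 yaw 179.40321604768036 down [ 0.  0. -1.] t 16.35 q6 0.01987896243056295
offset [ 4.24 -1.05 30.99] twist [ 0.23  0.05 -0.6 ]
```

>>> send_rows:
  rows:
    - {"offset":[0.002,-0.001,0.01],"twist":[0.2,0,-0.6]}
    - {"offset":[0,0,0.01],"twist":[0,0,0]}
    - {"offset":[0,0,0.006],"twist":[0,0,0]}
    - {"offset":[0,0,0.002],"twist":[0,0,0]}
    - {"offset":[0,0,0],"twist":[0,0,0]}

```text
t: 16.77
ee_pos: [442.1, 115.3, 209.0]
orientation: [1.967, 2.45, -0.002]
ft_force: [-0.6, 0.6, -0.3]
width: 0.4
```

```bash
python3 - <<'E'
from h import *
np.set_printoptions(precision=2,suppress=True)
go(-124.5,0,28,180)
im,d=optics.get_image("side");cv2.imwrite("pics/side5.png",cv2.resize(im[155:275,230:390],None,fx=4.5,fy=4.5,interpolation=cv2.INTER_CUBIC))
E
```

```text
tcp [442.05 115.31 208.98] plate [-271.71    0.06] tip 26.980660360494994 yaw 179.92090982745077 down [-0. -0. -1.] t 16.7667 q6 0.013039750889785295
offset [-147.21    0.14   -0.89] twist [-0.05  0.05 -0.08]
```

View pics/side5.png

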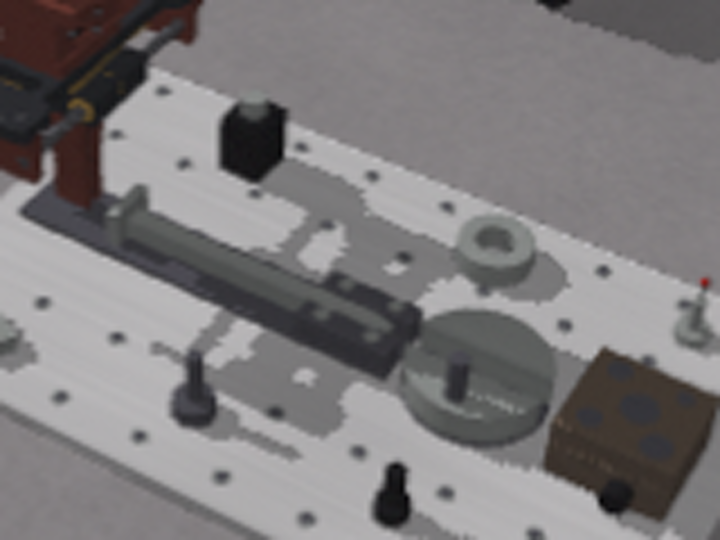

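>>> send_rows:
  rows:
    - {"offset":[-0.005,0,0],"twist":[0,0,0]}
    - {"offset":[-0.005,0,0],"twist":[0,0,0]}
    - {"offset":[-0.005,0,0],"twist":[0,0,0]}
    - {"offset":[-0.005,0,0],"twist":[0,0,0]}
    - {"offset":[-0.005,0,0],"twist":[0,0,0]}

```text
t: 17.23
ee_pos: [448.5, 89.9, 210.8]
orientation: [1.963, 2.45, 0.002]
ft_force: [-0.0, 1.8, -1.3]
width: 0.3
```

>>> send_rows:
  rows:
    - {"offset":[-0.005,0,0],"twist":[0,0,0]}
    - {"offset":[-0.005,0,0],"twist":[0,0,0]}
    - {"offset":[-0.005,0,0],"twist":[0,0,0]}
    - {"offset":[-0.005,0,0],"twist":[0,0,0]}
    - {"offset":[-0.003,0,0],"twist":[0,0,0]}

```text
t: 17.65
ee_pos: [454.0, 64.3, 211.1]
orientation: [1.965, 2.449, 0.003]
ft_force: [-0.7, 1.7, -1.2]
width: 0.6
```

```bash
python3 - <<'E'
from h import *
np.set_printoptions(precision=2,suppress=True)
go(-124.5,0,28,180)
E
```

```text
tcp [453.97  64.32 211.08] plate [-219.34    0.6 ] tip 29.077167283533697 yaw 179.94672702336345 down [ 0.  0. -1.] t 17.65 q6 -0.10335090068227874
offset [-94.84  -0.52   1.11] twist [ 0.16  0.02 -0.05]
```

>>> send_rows:
  rows:
    - {"offset":[-0.005,0,0.001],"twist":[0,0,0]}
    - {"offset":[-0.005,0,0],"twist":[0,0,0]}
    - {"offset":[-0.005,0,0],"twist":[0,0,0]}
    - {"offset":[-0.005,0,0],"twist":[0,0,0]}
    - {"offset":[-0.005,0,0],"twist":[0,0,0]}

```text
t: 18.07
ee_pos: [459.9, 38.1, 210.3]
orientation: [1.965, 2.449, 0.004]
ft_force: [-0.5, 2.6, 1.2]
width: 0.3
```

>>> send_rows:
  rows:
    - {"offset":[-0.005,0,0.0005],"twist":[0,0,0]}
    - {"offset":[-0.005,0,0],"twist":[0,0,0]}
    - {"offset":[-0.005,0,0],"twist":[0,0,0]}
    - {"offset":[-0.005,0,0],"twist":[0,0,0]}
    - {"offset":[-0.003,0,0],"twist":[0,0,0]}

```text
t: 18.48
ee_pos: [465.4, 13.0, 209.9]
orientation: [1.966, 2.448, 0.005]
ft_force: [-0.6, 3.4, 1.5]
width: 0.1
```

```bash
python3 - <<'E'
from h import *
np.set_printoptions(precision=2,suppress=True)
go(-124.5,0,28,180);slotc("side")
E
```

```text
tcp [465.42  13.02 209.95] plate [-166.78    0.62] tip 27.94580533518831 yaw 179.90894413867017 down [ 0.  0. -1.] t 18.4833 q6 -0.21785976409471158
offset [-42.28  -0.55  -0.08] twist [ 0.18 -0.03 -0.09]
side colour [(8.5, 0.0, 3.0), (8.5, 0.01, 2.5), (8.51, 0.0, 2.5), (8.51, 0.05, 3.0), (8.51, 0.06, 3.0)]
```

Forces are low and the bar is sliding through the slot. Continue.

>>> send_rows:
  rows:
    - {"offset":[-0.005,0,0],"twist":[0,0,0]}
    - {"offset":[-0.005,0,0],"twist":[0,0,0]}
    - {"offset":[-0.005,0,0],"twist":[0,0,0]}
    - {"offset":[-0.005,0,0],"twist":[0,0,0]}
    - {"offset":[-0.004,0,0],"twist":[0,0,0]}

```text
t: 18.95
ee_pos: [470.9, -12.4, 210.0]
orientation: [1.966, 2.449, 0.004]
ft_force: [-1.5, 3.5, 0.9]
width: 0.5
```

>>> send_rows:
  rows:
    - {"offset":[-0.003,0,0],"twist":[0,0,0]}
    - {"offset":[-0.003,0,0],"twist":[0,0,0]}
    - {"offset":[-0.002,0,0],"twist":[0,0,0]}
    - {"offset":[-0.002,0,0],"twist":[0,0,0]}
    - {"offset":[-0.002,0,0],"twist":[0,0,0]}

```text
t: 19.37
ee_pos: [473.8, -25.9, 210.0]
orientation: [1.967, 2.449, 0.004]
ft_force: [-2.8, 14.7, 4.7]
width: 0.4
```

```bash
python3 - <<'E'
from h import *
np.set_printoptions(precision=2,suppress=True)
go(-124.5,0,28,180)
E
```

```text
tcp [473.78 -25.88 209.97] plate [-126.99    0.32] tip 27.966034019667745 yaw 179.87579575642715 down [ 0.  0. -1.] t 19.3667 q6 -0.3004118821713902
offset [-2.5  -0.31 -0.04] twist [ 0.15 -0.07 -0.12]
```

>>> send_rows:
  rows:
    - {"offset":[-0.002,0,0],"twist":[0,0,0]}
    - {"offset":[-0.002,0,0],"twist":[0,0,0]}
    - {"offset":[-0.002,0,0],"twist":[0,0,0]}
    - {"offset":[-0.002,0,0],"twist":[0,0,0]}
    - {"offset":[-0.002,0,0],"twist":[0,0,0]}

```text
t: 19.78
ee_pos: [474.7, -28.3, 210.1]
orientation: [-1.969, -2.433, -0.016]
ft_force: [-0.9, 20.7, 4.8]
width: 0.3
```

```bash
python3 - <<'E'
from h import *
np.set_printoptions(precision=2,suppress=True)
go(-124.5,0,28,180)
im,d=optics.get_image("side");cv2.imwrite("pics/side6.png",cv2.resize(im[155:275,230:390],None,fx=4.5,fy=4.5,interpolation=cv2.INTER_CUBIC))
E
```

```text
tcp [474.71 -28.25 210.12] plate [-124.47    0.71] tip 28.121797211845518 yaw 179.49222951864573 down [-0.    0.01 -1.  ] t 19.7833 q6 -0.32310624962000467
offset [ 0.02 -0.71  0.12] twist [ 0.03 -0.87 -0.51]
```

View pics/side6.png

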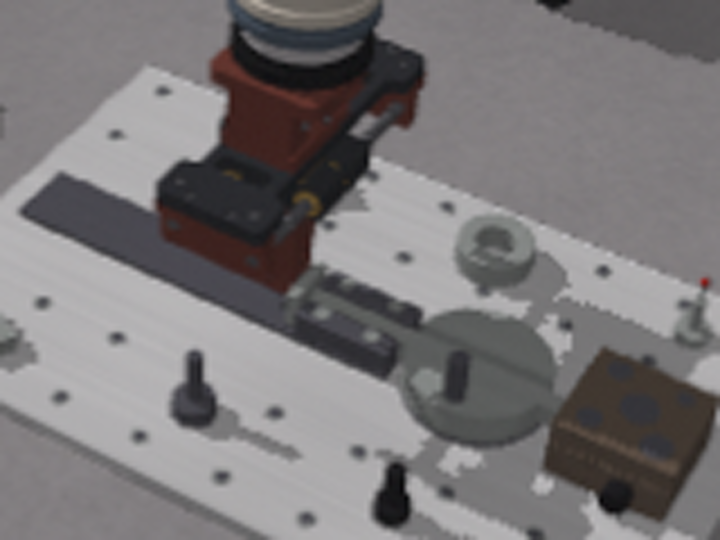

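>>> send_rows:
  rows:
    - {"offset":[0.01,0,0],"twist":[0,0,0]}
    - {"offset":[0.015,0,0],"twist":[0,0,0]}
    - {"offset":[0.015,0,-0.01],"twist":[0,0,0]}
    - {"offset":[0.01,0,-0.03],"twist":[0,0,0]}
    - {"offset":[0.03,0,-0.035],"twist":[0,0,0]}

```text
t: 20.25
ee_pos: [457.6, 46.6, 280.4]
orientation: [-1.968, -2.427, -0.004]
ft_force: [2.1, 0.8, -0.1]
width: 0.8
```

>>> send_rows:
  rows:
    - {"offset":[0.04,0,-0.015],"twist":[0,0,0]}
    - {"offset":[0.04,0,-0.015],"twist":[0,0,0]}
    - {"offset":[0.04,0,-0.01],"twist":[0,0,0]}
    - {"offset":[0.04,0,0],"twist":[0,0,0]}
    - {"offset":[0.02,0,0],"twist":[0,0,0]}

```text
t: 20.67
ee_pos: [421.6, 226.3, 330.6]
orientation: [-1.979, -2.431, -0.021]
ft_force: [0.5, -0.7, -0.2]
width: 0.1
```

```bash
python3 - <<'E'
from h import *
np.set_printoptions(precision=2,suppress=True)
go(-275,0,80,180)
for c,o in(("top",-1.5),("side",1.5)):
    im,d=optics.get_image(c);X,_=cloud(c,d);q=toplate(F,X)+[o,o]
    z=X[:,2]-(.6 if c=="top" else -1.9)
    a=(z>37)&(z<46)&(q[:,0]>-135)&(q[:,0]<-85)&(abs(q[:,1])<17);print(c,"end plate top x",a.sum(),np.percentile(q[a,0],[3,50,97]))
    for l in("bar_tail","bar_tip"):print(l,[(toplate(F,atz(c,r["position"],30))[0]+o,round(r["conf"],2)) for r in nets.spot_point(c,l)[:3]])
    cr=im[165:265,280:400] if c=="side" else im[150:230,290:386]
    cv2.imwrite(f"pics/{c}9.png",cv2.resize(cr,(600,500),interpolation=cv2.INTER_CUBIC))
a=[cv2.imread(f"pics/{c}9.png") for c in("top","side")]
cv2.imwrite("pics/fin.png",cv2.resize(np.hstack(a),(800,333)))
E
```

```text
tcp [421.61 226.3  330.57] plate [-384.48    4.25] tip 148.57006886782756 yaw 179.1492362877899 down [ 0.    0.01 -1.  ] t 20.6667 q6 0.24899999600397682
offset [-110.46   -3.03   67.04] twist [ 0.35 -0.79 -0.85]
top end plate top x 38 [-115.08 -109.1   -87.49]
bar_tail [(array([ 148.06, -372.9 ]), 0.8), (array([-114.73,   -1.63]), 0.53)]
bar_tip [(array([ 114.22, -203.3 ]), 0.94), (array([65.05, -7.05]), 0.74)]
side end plate top x 36 [-115.26 -110.31  -93.68]
bar_tail [(array([-116.15,   -7.43]), 0.83), (array([ 150.25, -381.82]), 0.59), (array([-108.59,  -11.66]), 0.39)]
bar_tip [(array([ 120.92, -218.95]), 0.93), (array([64.  ,  4.17]), 0.64), (array([-427.95,  -73.37]), 0.64)]
```

View pics/fin.png

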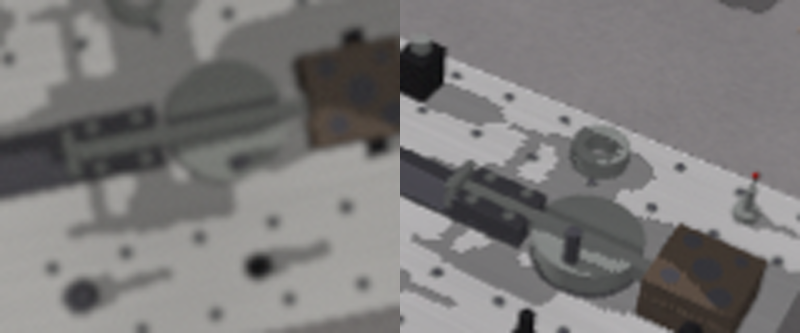

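```bash
python3 - <<'E'
from h import *
print(ctrl.get_obs()["qvel"].round(3),ctrl.close_job())
E
```

```text
the job is handed in; nothing more can be done
[-0.013 -0.001 -0.     0.002 -0.     0.001] None
```

I turned the disc by its pin until the slot lined up with the bar. I then pushed the steel bar by its wide end through the slot and into the block until it stopped. The job was handed in at about 21 s of the 58 s.

- **Disc:** it ended at about 3.13 rad, with the depth and colour readings from both cameras within about 0.05 rad of each other. My second push overshot to about 3.20 rad, so I went round and nudged the pin back before touching the bar. The angle was not measured again once the bar was through, but the bar slid through with under 4 N.
- **Bar:** it stopped firmly, with the wrist force rising to about 21 N. Both cameras then put its rear face at x ≈ -115 ± 1 mm, against -114 when fully home. The last picture showed no gap at the guide.
- **Disagreements:** the two cameras differ by about 3 mm, so I worked with the mean. The network's tip reading, 64–65 mm against 68, is a weak check because the tip is hidden inside the block.
- **Force:** the largest reading I saw was about 23 N, at first contact with the pin.
- **Surroundings:** I never aimed the arm at any of the other things, and those in the last pictures showed no movement. I did not measure their positions again, and not all of them were in view. The gripper ended clear, about 150 mm above the table and behind the bar, with no force on the wrist.

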